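# Reference reading: bridge the cup and hold the probe in the guide

## Task

Take a reference reading in the white cup: lay the flat guide bar squarely across the two support posts, its bore over the middle of the cup, setting it down rather than dropping it, and let go of it. Then take the probe by its head out of its stand and lower its rod upright from above through the bore, without touching the bar or the cup, until the tip is in the lower half of the cup but clear of its floor. Finish while holding the probe still and centred in the bore; do not let go, and leave the other things on the bench alone.

Things in the scene. Friction and masses are not known exactly. Their poses are not given: they have to be found in the camera images.
- cup_floor (a point): Centre of the inner floor of the fixed white cup (mm: inner diameter 52, outer 60; rim 45 above this point), 13 mm above the bench. Fixture axes, z up: the two support posts stand 75 to either side of it along y.
- bar_hole (a point): Centre of the loose guide bar, half-way up, on its bore's axis: flat aluminium bar, in mm 180 (x, length) x 40 (y) x 16 (z) with one round through bore of 22 diameter in its middle; 0.2 to 0.4 kg. Starts flat on the bench (this point 8 above the bench); laid on the posts this point is 76 above the bench. It may lie either way round.
- probe_head (a point): Centre of the probe's head, half-way up: a white box 24 x 24 x 50 mm (x, y, z). Below it, centred, a straight steel rod of 8 diameter runs 95 from the head's underside to the tip, 120 mm below this point. z up along the rod. Loose, about 0.11 kg; it starts hanging upright in its stand, the head's underside resting on the stand's top plate.
- probe_tip (a point): Centre of the lower end face of the probe's rod, 120 mm below the centre of the head.
- stand_top (a point): Centre of the upper face of the fixed probe stand's top plate, 105 mm above the bench: grey plate 80 x 80 x 8 on four posts over a base 90 x 90, with a round hole of 16 diameter in its middle where the rod hangs. Its place (left or right of the fixture) and yaw vary.
- bar: The guide bar; origin at the centre of its underside (8 mm below point bar_hole), same axes.
- probe: The probe; origin at its tip, same axes as point probe_head.
- fixture: The fixture, fixed to the bench (place and yaw vary): bright steel base plate (mm) 90 (x) x 190 (y) x 8, the white cup in its middle, and two grey support posts centred at y = +75 and -75, each 50 (x) x 30 (y), their flat tops 68 above the bench. Origin under the middle of the cup, on the bench.
- microplate: Bystander: white 96-well plate 86 x 128 x 14 mm, loose on the bench, origin under its centre.
- tip_box: Bystander: yellow and clear pipette-tip box 80 x 120 x 63 mm, loose, origin under its centre.
- bottle: Bystander: small amber jar of 54 mm diameter, 110 mm high, loose, origin under its centre.
Not all that is in view belongs to the job. Of the things that look like the bar, take the one that is farthest to the robot's left at the start.

How it is judged:
By the outcome, as a careful person would: the job done as asked, in the order asked, and still so for the second after the job is handed in, while the arm keeps its last pose, push and grip.
It also fails if it takes over 61 s, if anything falls off the work surface, if the arm or the gripper's body presses on something with over 40 N, if the wrist force passes 120 N, or if a joint passes its speed limit or range.

## Robot

A 6-joint arm with a two-finger parallel gripper is mounted at the origin on the work surface. World frame = base frame: x ahead of the robot, y to its left, z up, the work surface at z = 0. Lengths are in m, angles in rad, forces in N, time in s.
With the tool pointing down it reaches from about 0.3 to 0.775 m from the base axis. Payload 14.6 kg.
Tool frame: the origin (TCP) lies on the centre line of the jaws, within the pads' length; the fingertips stand ctrl.tcp_to_tips ahead of it and the grasp point (between the pads) lies 2 mm behind it (ctrl.tcp_to_tips is the distance from the TCP to the fingertips, in m); z points along the fingers, y is the line along which they close (so a half turn about z gives the same grasp; the last joint's range is limited). The gripper opens to 94 mm and grips with 3 to 60 N. Pads are 16 mm wide; open, the fingers measure 119 mm over their backs; the gripper's body (75 mm by 177 mm) begins 78 mm behind the grasp point.
Start: joints at [1.2, 0.3, 1.521, -0, 1.321, -0.067], TCP at [0.165, 0.525, 0.222] pointing down, gripper open.
Joint ranges: [-3.03, 3.03], [-0.79, 2.21], [0.23, 2.52], [-1.04, 4.18], [0, 3.07], [-2.55, 2.55]. Speed limits (rad/s): [2.22, 2.22, 2.57, 3.14, 3.14, 3.14].

## Interface

Orientations are given as [roll, pitch, yaw] about the fixed x, y, z axes, in that order (R = Rz(yaw) Ry(pitch) Rx(roll)).
In Python, from station import telemetry, viewer, hand_in, ctrl gives the robot as it stands.
- The arm moves only by the tool step_arm, never from a script. Its argument "plan" is a list of rows, each an object of numbers: "dx", "dy", "dz": the shift along the tool's x, y, z scaled (see below); "rx", "ry", "rz": the turn, a rotation vector about the tool's x, y, z scaled (see below); "claw": the closure, from 0 (fully open) to 1 (shut). In form: [{"dx": .., "dy": .., "dz": .., "rx": .., "ry": .., "rz": .., "claw": ..}, ...]. A call has 1 to 10 rows; each row shifts and turns the commanded pose from where the row before left it, along the tool's axes as they then stand; what a row does not reach is not made up. The controller multiplies each number of a shift by 0.1 m and each number of a turn by 90 degrees. A row lasts 1/10 s, in which the tool goes at most 50 mm and 8.59 degrees, less where a joint would pass 70% of its speed; a pose out of reach is approached as far as the arm can. A call with a number of a shift or a turn outside -1 to 1 is refused whole. A call with a gripper value outside its range is refused whole. The fingers move at their own pace and stop on an object; "grip_force" is the grip in N (left out, the last holds). Time passes only in rows, so rows that do not move let the fingers close. It gives the time, the measured TCP pose, the force, the opening and the grip force at its end, in the units of the state.
- telemetry.get_obs(): the state, without advancing time (a new reading comes with each control period).
- viewer.camera(name): name is "scene" or "top" or "wrist"; returns a dict with "img" (384x512x3 uint8, red, green, blue), "z_map" (384x512 float32, m along the optical axis (not along the pixel's ray), 0 where there is no reading), "fx", "fy", "cx", "cy" (pixels), "dist" ([k1, k2, p1, p2, k3] as OpenCV has them; the pictures are not rectified), "R" (3x3) and "t" (3): a world point X has camera coordinates R X + t; the wrist camera has in their place "tool_from_camera" (4x4, takes a point from camera to tool coordinates, whose origin is the TCP and whose axes are the flange's). Camera axes: x right, y down, z forward; pixel columns grow to the right and rows downward; lengths in m; the calibration is good to about 2 mm. A picture is of the moment at which its call begins: read the wrist's pose just before it.
- hand_in(): hands the job in; it is judged then, once.
Trained networks look in a picture, given as the dict that the camera call returned (one of the last four; its "shot" number tells which), for a name from the list of things; names that differ only in an ending like _2 or _b are one class to them, and where a whole thing is asked for, a point or a joint stands for the part that bears it (a point fixed in the world has none). Each returns a list of dicts, best first, with "score" (0 to 1); they miss things now and then, are a little off and sometimes report something else, mostly with a low value. They report only what shows in the picture. A call takes as long as a camera call. They do not tell look-alikes from the thing itself.
- viewer.recognise(target, picture): "rect" ([left, top, right, bottom] in pixels, round what is visible of it).
The state is a dict: "time_s": time; "qpos": joint angles; "joint_vel": joint speeds; "tau": joint torques, N m; "ee_pos": TCP position; "eef_rot": TCP orientation; "force": force on the tool from outside, world axes, zero at the start; "moment": the same for the moment, N m; "grip_width": finger opening in m; "grip_force": force on a finger pad.
Only numpy, scipy, OpenCV 4.12 (cv2) and the standard library are available. Lean on these libraries where they do the work, as an engineer would, in place of code of your own. Each camera call takes 0.05 s, during which the arm holds its last target. There are 200 camera calls.

## Working session

There is one attempt and no reset: what is moved stays moved. The work goes in short steps, Python scripts to look and compute and a tool call to move; the robot and the scene stay as the last step left them, time stands still between calls to the robot, and variables do not carry over. Pictures are saved under pics/ and viewed, at most 11 in all, crops included, and the job is handed in when it is done.

Besides the shell and the picture viewer there is one more tool, called as name(argument=value, ...), one argument or row to a line, values as JSON. step_arm: Moves the arm, as the interface text tells. Shifts and turns lie within -1 to 1; 1 stands for 0.1 m of shift or 90 degrees of turn. Its arguments: {"type":"object","properties":{"plan":{"type":"array"},"grip_force":{"type":"number"}},"required":["plan"]}

```bash
ls; mkdir -p pics; cat > h.py <<'E'
import numpy as np, cv2, pickle
from station import telemetry, viewer, hand_in, ctrl
from scipy.spatial.transform import Rotation as Ro
def Twt(o=None):
    o=o or telemetry.get_obs()
    T=np.eye(4);T[:3,:3]=Ro.from_euler('xyz',o['eef_rot']).as_matrix();T[:3,3]=o['ee_pos'];return T
def shot(name):
    T=Twt();c=viewer.camera(name)
    if name=='wrist': c['Twc']=T@np.array(c['tool_from_camera'])
    else:
        M=np.eye(4);M[:3,:3]=c['R'];M[:3,3]=c['t'];c['Twc']=np.linalg.inv(M)
    c['K']=np.array([[c['fx'],0,c['cx']],[0,c['fy'],c['cy']],[0,0,1.]])
    return c
def cloud(c):
    h,w=c['z_map'].shape;u,v=np.meshgrid(np.arange(w),np.arange(h))
    n=cv2.undistortPoints(np.stack([u,v],-1).reshape(-1,1,2).astype(np.float64),c['K'],np.array(c['dist'],float)).reshape(h,w,2)
    z=c['z_map'][...,None];P=np.concatenate([n*z,z],-1)@c['Twc'][:3,:3].T+c['Twc'][:3,3]
    P[c['z_map']==0]=np.nan;return P
def rays(c,px):
    n=cv2.undistortPoints(np.array(px,float).reshape(-1,1,2),c['K'],np.array(c['dist'],float)).reshape(-1,2)
    return c['Twc'][:3,3],np.c_[n,np.ones(len(n))]@c['Twc'][:3,:3].T
def atz(c,px,z):
    o,d=rays(c,px);return o+d*((z-o[2])/d[:,2])[:,None]
def proj(c,X):
    M=np.linalg.inv(c['Twc']);r=cv2.Rodrigues(M[:3,:3])[0]
    return cv2.projectPoints(np.array(X,float).reshape(-1,1,3),r,M[:3,3],c['K'],np.array(c['dist'],float))[0].reshape(-1,2)
def save(n,im): cv2.imwrite('pics/'+n,im[...,::-1])
E
python3 - <<'E'
from h import *
o=telemetry.get_obs();print(o,ctrl.tcp_to_tips)
ims=[]
for n in('top','scene'):
    c=shot(n);save(n+'0.png',c['img']);P=cloud(c);pickle.dump((c,P),open(n+'0.pkl','wb'))
    print(n,c['Twc'][:3,3].round(3))
    for t in('cup_floor','bar','probe','stand_top','fixture','microplate','tip_box','bottle'):
        for d in viewer.recognise(t,c)[:4]:
            l,tp,r,b=map(int,d['rect']);q=P[(tp+b)//2,(l+r)//2]
            print(n,t,round(d['score'],2),[l,tp,r,b],q.round(3))
E
```

```text
pics
{'time_s': 0.0, 'qpos': array([ 1.20040578e+00,  3.00458232e-01,  1.52158422e+00, -1.90600242e-05,
        1.32071915e+00, -6.65909238e-02]), 'joint_vel': array([ 0.00144804,  0.00203526,  0.00090557,  0.00047712, -0.00110639,
        0.00059745]), 'tau': array([-2.75605358e-03, -5.31795931e+01, -3.52746928e+01,  7.07147084e-02,
        2.43282382e-02, -1.09408475e-04]), 'ee_pos': array([0.16444323, 0.52457941, 0.22189206]), 'eef_rot': array([-3.14042507e+00, -5.93628822e-05,  2.83779772e+00]), 'force': array([-0.26319098,  0.83335297, -0.11911347]), 'moment': array([ 0.02572717, -0.00997425, -0.0483238 ]), 'grip_force': 0.0, 'grip_width': 0.09349516516044548} 0.017
top [ 0.432 -0.005  1.15 ]
top cup_floor 0.93 [217, 170, 289, 212] [0.586 0.023 0.013]
top bar 0.87 [272, 240, 322, 303] [ 0.362 -0.095 -0.001]
top bar 0.84 [146, 203, 163, 267] [ 0.469  0.304 -0.   ]
top bar 0.63 [181, 257, 233, 315] [0.326 0.154 0.002]
top bar 0.62 [236, 102, 284, 143] [ 0.77  -0.001  0.061]
top probe 0.67 [363, 193, 376, 205] [ 0.542 -0.265  0.153]
top probe 0.29 [165, 109, 211, 139] [0.784 0.206 
[... 485 characters left out ...]
, 287, 246] [0.608 0.001 0.046]
scene bar 0.94 [203, 153, 258, 170] [0.338 0.146 0.016]
scene bar 0.72 [160, 174, 182, 218] [ 0.351 -0.094  0.004]
scene bar 0.71 [271, 148, 315, 179] [0.483 0.296 0.016]
scene bar 0.46 [127, 217, 174, 277] [ 0.54  -0.267  0.057]
scene probe 0.55 [134, 213, 155, 259] [ 0.553 -0.28   0.114]
scene stand_top 0.73 [127, 220, 173, 280] [ 0.54  -0.268  0.047]
scene fixture 0.97 [217, 183, 281, 245] [ 0.601 -0.     0.048]
scene microplate 0.78 [327, 208, 375, 246] [0.796 0.199 0.015]
scene tip_box 0.97 [270, 228, 324, 286] [ 0.797 -0.021  0.059]
scene bottle 0.95 [234, 264, 259, 314] [ 0.802 -0.184  0.085]
scene bottle 0.36 [135, 214, 153, 259] [ 0.553 -0.28   0.114]
```

```bash
python3 - <<'E'
from h import *
c,P=pickle.load(open('top0.pkl','rb'))
save('t_crop.png',cv2.resize(c['img'][90:330,130:400],None,fx=2.9,fy=2.4,interpolation=cv2.INTER_CUBIC)[:600,:790])
H=P[...,2]
def blob(x0,x1,y0,y1,z0,z1,n):
    m=(P[...,0]>x0)&(P[...,0]<x1)&(P[...,1]>y0)&(P[...,1]<y1)&(H>z0)&(H<z1)
    q=P[m];
    if len(q)<5: print(n,len(q));return
    r=cv2.minAreaRect(q[:,:2].astype(np.float32)*1000);print(n,len(q),'med z',np.median(q[:,2]).round(4),r, q.mean(0).round(4))
blob(.36,.58,.26,.36,.008,.03,'barL')
blob(.25,.45,.08,.25,.008,.03,'barM')
blob(.25,.45,-.2,-.0,.008,.03,'barR')
blob(.44,.64,-.36,-.18,.095,.115,'plate')
blob(.44,.64,-.36,-.18,.14,.17,'head')
blob(.5,.7,-.12,.15,.06,.08,'posts')
blob(.5,.7,-.12,.15,.003,.012,'base')
blob(.5,.7,-.03,.06,.05,.062,'cup rim')
E
```

```text
barL 932 med z 0.0166 ((472.7511291503906, 302.89520263671875), (42.587005615234375, 181.1226348876953), 88.23011016845703) [0.4709 0.3026 0.0164]
barM 957 med z 0.0165 ((326.5929260253906, 162.21109008789062), (178.06454467773438, 41.98700714111328), 43.14933776855469) [0.327  0.1619 0.0164]
barR 957 med z 0.0169 ((369.8133544921875, -100.61143493652344), (40.960205078125, 200.15745544433594), 52.01276779174805) [ 0.3627 -0.095   0.0168]
plate 827 med z 0.1059 ((540.8225708007812, -269.4510192871094), (80.54027557373047, 79.52786254882812), 80.54896545410156) [ 0.5397 -0.2674  0.1058]
head 97 med z 0.1553 ((539.4268188476562, -269.2790832519531), (23.3079776763916, 21.773664474487305), 79.10991668701172) [ 0.5389 -0.2677  0.1541]
posts 451 med z 0.0686 ((586.6845703125, 24.032867431640625), (56.43408966064453, 180.1452178955078), 8.792384147644043) [0.5851 0.0244 0.0682]
base 1868 med z 0.0069 ((599.8274536132812, 14.918983459472656), (269.8571472167969, 199.174560546875), 89.84110260009766) [0.5918 0.0193 0.0069]
cup rim 108 med z 0.0578 ((585.7393798828125, 23.03841781616211), (56.42958068847656, 59.273468017578125), 88.89811706542969) [0.5873 0.0239 0.0575]
```

View pics/t_crop.png

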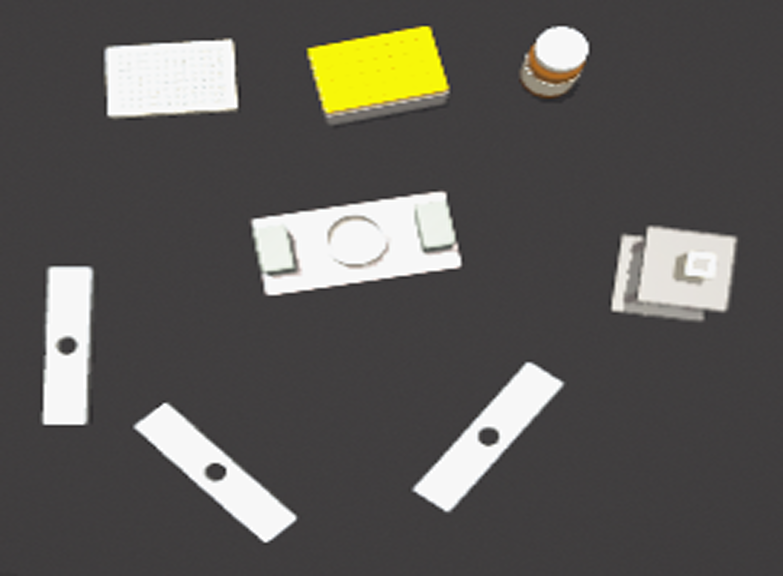

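Three look-alikes for the bar, by crop pixel: left (66,345), middle (215,471) and right (488,436). The left one, at y≈0.303, is farthest to the robot's left, so I'm choosing it. I'll move above it and check close up with the wrist camera.

step_arm(
  plan=[
    {"dx": -0.3,"dy": -0.1},
    {"dx": -0.45,"dy": -0.15},
    {"dx": -0.45,"dy": -0.15},
    {"dx": -0.45,"dy": -0.15},
    {"dx": -0.45,"dy": -0.15},
    {"dx": -0.45,"dy": -0.15},
    {"dx": -0.45,"dy": -0.15},
    {"dx": -0.45,"dy": -0.15,"rz": -0.06},
    {"dx": -0.15,"dy": -0.05,"rz": -0.06},
    {"rz": -0.053},
  ],
)

```text
$.plan[0]: bad value
```

```bash
cat >> h.py <<'E'
def hole(c,z,near):
    "bore: dark blob in bright bar; centre of upper edge ellipse cast to height z"
    g=cv2.cvtColor(c['img'],cv2.COLOR_RGB2GRAY)
    m=(g<130).astype(np.uint8)
    n,l,s,ce=cv2.connectedComponentsWithStats(m)
    out=[]
    for i in range(1,n):
        if 80<s[i][4]<8000:
            cn=cv2.findContours((l==i).astype(np.uint8),0,2)[0][0]
            if len(cn)<8: continue
            p=atz(c,cn.reshape(-1,2),z);q=p[:,:2]
            (x,y),r=cv2.minEnclosingCircle(q.astype(np.float32)*1000)
            out.append((np.hypot(x/1000-near[0],y/1000-near[1]),x,y,r,s[i][4]))
    return sorted(out)[:3]
def rect(P,x0,x1,y0,y1,z0,z1):
    m=(P[...,0]>x0)&(P[...,0]<x1)&(P[...,1]>y0)&(P[...,1]<y1)&(P[...,2]>z0)&(P[...,2]<z1)
    q=P[m];return len(q),np.median(q[:,2]).round(4),cv2.minAreaRect(q[:,:2].astype(np.float32)*1000)
E
python3 - <<'E'
from h import *
o=telemetry.get_obs();print(o['time_s'],o['ee_pos'],np.degrees(o['eef_rot']),o['qpos'].round(2))
c=shot('wrist');P=cloud(c);save('w1.png',c['img']);pickle.dump((c,P),open('w1.pkl','wb'))
print(np.array(c['tool_from_camera']).round(3))
print(rect(P,.36,.58,.25,.36,.010,.03))
print(hole(c,.016,(.472,.303)))
E
```

```text
0.9 [0.16453402 0.5247978  0.22242437] [-1.79997321e+02  1.34998492e-03  1.62594083e+02] [ 1.2   0.3   1.52 -0.    1.32 -0.07]
[[ 0.001 -0.969 -0.247  0.072]
 [ 1.     0.     0.     0.   ]
 [-0.    -0.247  0.969 -0.162]
 [ 0.     0.     0.     1.   ]]
(419, np.float64(0.0149), ((395.8970031738281, 306.5296936035156), (40.15253448486328, 35.20405960083008), 89.29707336425781))
[]
```

View pics/w1.png

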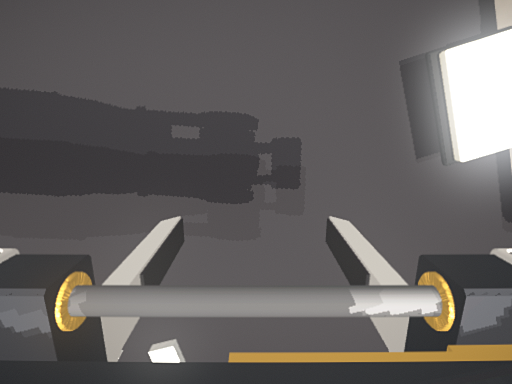

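The move was refused because rows need every field. The picture is from the start pose: an edge of the bar shows at right (480,95), and the fingers are at the bottom.

step_arm(
  plan=[
    {"dx": -0.3,"dy": -0.1,"dz": 0,"rx": 0,"ry": 0,"rz": 0,"claw": 0},
    {"dx": -0.45,"dy": -0.15,"dz": 0,"rx": 0,"ry": 0,"rz": 0,"claw": 0},
    {"dx": -0.45,"dy": -0.15,"dz": 0,"rx": 0,"ry": 0,"rz": 0,"claw": 0},
    {"dx": -0.45,"dy": -0.15,"dz": 0,"rx": 0,"ry": 0,"rz": 0,"claw": 0},
    {"dx": -0.45,"dy": -0.15,"dz": 0,"rx": 0,"ry": 0,"rz": 0,"claw": 0},
    {"dx": -0.45,"dy": -0.15,"dz": 0,"rx": 0,"ry": 0,"rz": 0,"claw": 0},
    {"dx": -0.45,"dy": -0.15,"dz": 0,"rx": 0,"ry": 0,"rz": 0,"claw": 0},
    {"dx": -0.45,"dy": -0.15,"dz": 0,"rx": 0,"ry": 0,"rz": 0,"claw": 0},
    {"dx": -0.15,"dy": -0.05,"dz": 0,"rx": 0,"ry": 0,"rz": -0.087,"claw": 0},
    {"dx": 0,"dy": 0,"dz": 0,"rx": 0,"ry": 0,"rz": -0.087,"claw": 0},
  ],
)

```text
time_s: 1.95
ee_pos: [0.4739, 0.3008, 0.2221]
eef_rot: [-3.141, -0.0, 3.113]
force: [-0.3, 0.5, 0.4]
grip_width: 0.0941
grip_force: 0.0
```

```bash
python3 - <<'E'
from h import *
o=telemetry.get_obs();print(o['time_s'],o['ee_pos'],np.degrees(o['eef_rot']),o['qpos'].round(2))
c=shot('wrist');P=cloud(c);save('w2.png',c['img']);pickle.dump((c,P),open('w2.pkl','wb'))
print(rect(P,.36,.58,.25,.36,.010,.03))
print(hole(c,.016,(.472,.303)))
E
```

```text
1.95 [0.47390432 0.30083169 0.22211865] [-1.79982288e+02 -9.84407404e-03  1.78382372e+02] [ 0.5   0.33  1.49 -0.    1.33 -1.04]
(4089, np.float64(0.0156), ((469.69970703125, 304.4617614746094), (40.03739929199219, 180.4765625), 88.61824035644531))
[(np.float64(0.00410154835028705), 468.12158203125, 304.3343811035156, 9.857300758361816, np.int32(165)), (np.float64(0.20216289437233817), 326.45574951171875, 162.690673828125, 8.744733810424805, np.int32(162)), (np.float64(0.22776720846368415), 579.836669921875, 102.37808227539062, 32.02165985107422, np.int32(329))]
```

View pics/w2.png

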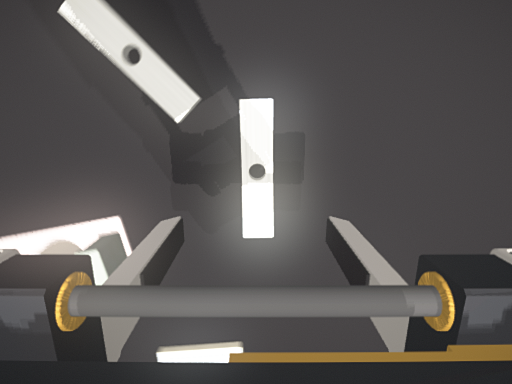

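The left bar is at (257,170) with its bore visible, and the middle bar is at upper left (130,55). The choice is confirmed. Descending to grasp.

step_arm(
  plan=[
    {"dx": 0.035,"dy": 0.035,"dz": 0.2,"rx": 0,"ry": 0,"rz": 0,"claw": 0},
    {"dx": 0,"dy": 0,"dz": 0.4,"rx": 0,"ry": 0,"rz": 0,"claw": 0},
    {"dx": 0,"dy": 0,"dz": 0.4,"rx": 0,"ry": 0,"rz": 0,"claw": 0},
    {"dx": 0,"dy": 0,"dz": 0.4,"rx": 0,"ry": 0,"rz": 0,"claw": 0},
    {"dx": 0,"dy": 0,"dz": 0.3,"rx": 0,"ry": 0,"rz": 0,"claw": 0},
    {"dx": 0,"dy": 0,"dz": 0.2,"rx": 0,"ry": 0,"rz": 0,"claw": 0},
    {"dx": 0,"dy": 0,"dz": 0.1,"rx": 0,"ry": 0,"rz": 0,"claw": 0},
    {"dx": 0,"dy": 0,"dz": 0.02,"rx": 0,"ry": 0,"rz": 0,"claw": 0},
    {"dx": 0,"dy": 0,"dz": 0,"rx": 0,"ry": 0,"rz": 0,"claw": 0},
  ],
)

```text
time_s: 2.9
ee_pos: [0.469, 0.3065, 0.0212]
eef_rot: [3.141, 0.001, 3.11]
force: [-0.3, 0.3, 0.7]
grip_width: 0.0941
grip_force: 0.0
```

step_arm(
  plan=[
    {"dx": 0,"dy": 0,"dz": 0,"rx": 0,"ry": 0,"rz": 0,"claw": 1},
    {"dx": 0,"dy": 0,"dz": 0,"rx": 0,"ry": 0,"rz": 0,"claw": 1},
    {"dx": 0,"dy": 0,"dz": 0,"rx": 0,"ry": 0,"rz": 0,"claw": 1},
    {"dx": 0,"dy": 0,"dz": 0,"rx": 0,"ry": 0,"rz": 0,"claw": 1},
    {"dx": 0,"dy": 0,"dz": 0,"rx": 0,"ry": 0,"rz": 0,"claw": 1},
    {"dx": 0,"dy": 0,"dz": 0,"rx": 0,"ry": 0,"rz": 0,"claw": 1},
    {"dx": 0,"dy": 0,"dz": 0,"rx": 0,"ry": 0,"rz": 0,"claw": 1},
    {"dx": 0,"dy": 0,"dz": 0,"rx": 0,"ry": 0,"rz": 0,"claw": 1},
  ],
  grip_force=30,
)

```text
time_s: 3.7
ee_pos: [0.4687, 0.3061, 0.0204]
eef_rot: [-3.141, -0.0, 3.111]
force: [0.7, -1.3, 1.4]
grip_width: 0.0396
grip_force: 30.0
```

step_arm(
  plan=[
    {"dx": 0,"dy": 0,"dz": -0.1,"rx": 0,"ry": 0,"rz": 0,"claw": 1},
    {"dx": 0,"dy": 0,"dz": -0.3,"rx": 0,"ry": 0,"rz": 0,"claw": 1},
    {"dx": 0,"dy": 0,"dz": -0.4,"rx": 0,"ry": 0,"rz": 0,"claw": 1},
    {"dx": 0,"dy": -0.2,"dz": -0.4,"rx": 0,"ry": 0,"rz": 0,"claw": 1},
    {"dx": -0.05,"dy": -0.4,"dz": -0.3,"rx": 0,"ry": 0,"rz": 0,"claw": 1},
    {"dx": -0.05,"dy": -0.45,"dz": -0.1,"rx": 0,"ry": 0,"rz": 0,"claw": 1},
    {"dx": -0.05,"dy": -0.45,"dz": 0,"rx": 0,"ry": 0,"rz": 0,"claw": 1},
    {"dx": -0.05,"dy": -0.45,"dz": 0,"rx": 0,"ry": 0,"rz": 0,"claw": 1},
    {"dx": -0.05,"dy": -0.45,"dz": 0,"rx": 0,"ry": 0,"rz": 0,"claw": 1},
    {"dx": 0,"dy": -0.4,"dz": 0,"rx": 0,"ry": 0,"rz": 0,"claw": 1},
  ],
)

```text
time_s: 4.7
ee_pos: [0.485, 0.0238, 0.1809]
eef_rot: [3.142, 0.0, 3.111]
force: [-0.2, -0.0, -2.8]
grip_width: 0.0395
grip_force: 30.0
```

step_arm(
  plan=[
    {"dx": 0,"dy": -0.15,"dz": 0,"rx": 0,"ry": 0,"rz": 0.057,"claw": 1},
    {"dx": 0,"dy": 0,"dz": 0,"rx": 0,"ry": 0,"rz": 0.09,"claw": 1},
    {"dx": 0,"dy": 0,"dz": 0,"rx": 0,"ry": 0,"rz": 0.09,"claw": 1},
    {"dx": 0,"dy": 0,"dz": 0,"rx": 0,"ry": 0,"rz": 0.09,"claw": 1},
    {"dx": 0,"dy": 0,"dz": 0,"rx": 0,"ry": 0,"rz": 0.09,"claw": 1},
    {"dx": 0,"dy": 0,"dz": 0,"rx": 0,"ry": 0,"rz": 0.09,"claw": 1},
    {"dx": 0,"dy": 0,"dz": 0,"rx": 0,"ry": 0,"rz": 0.09,"claw": 1},
    {"dx": 0,"dy": 0,"dz": 0,"rx": 0,"ry": 0,"rz": 0.09,"claw": 1},
    {"dx": 0,"dy": 0,"dz": 0,"rx": 0,"ry": 0,"rz": 0.09,"claw": 1},
    {"dx": 0,"dy": 0,"dz": 0,"rx": 0,"ry": 0,"rz": 0.09,"claw": 1},
  ],
)

```text
time_s: 5.7
ee_pos: [0.4845, 0.0109, 0.1807]
eef_rot: [3.142, -0.0, 1.743]
force: [0.8, 0.4, -3.0]
grip_width: 0.0399
grip_force: 30.0
```

```bash
python3 - <<'E'
from h import *
o=telemetry.get_obs();print(o['time_s'],o['ee_pos'],np.degrees(o['eef_rot']),o['qpos'].round(2))
c=shot('wrist');P=cloud(c);save('w3.png',c['img']);pickle.dump((c,P),open('w3.pkl','wb'))
E
```

```text
5.7 [0.48453784 0.01086807 0.18072682] [ 1.79997006e+02 -7.14960587e-03  9.98891741e+01] [-0.05  0.2   1.75  0.    1.19 -0.23]
```

View pics/w3.png

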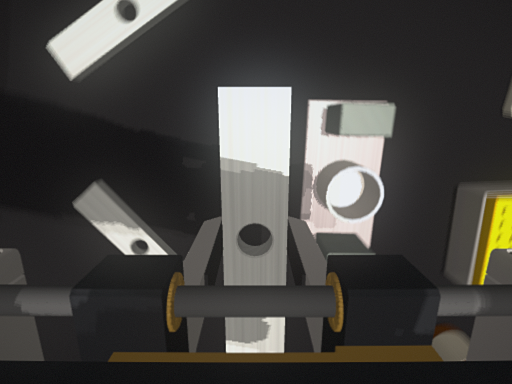

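The bore in the held bar is at (255,237), the cup is centred at about (350,192), and the posts are at (362,118) and (343,243).

```bash
python3 - <<'E'
from h import *
c,P=pickle.load(open('w3.pkl','rb'))
T=Twt();print(hole(c,.1763,(.485,.01)))
# bar axis
q=P[(P[...,2]>.17)&(P[...,2]<.183)&(P[...,0]>.45)&(P[...,0]<.52)&(P[...,1]>-.05)]
print('bar',len(q),np.median(q[:,2]),cv2.minAreaRect(q[:,:2].astype(np.float32)*1000))
print('postsz',rect(P,.52,.66,-.12,.15,.062,.075))
print('post+',rect(P,.52,.66,.05,.15,.062,.075))
print('post-',rect(P,.52,.66,-.12,0,.062,.075))
print('base',rect(P,.51,.68,-.12,.15,.004,.011))
m=(P[...,2]>.053)&(P[...,2]<.062)&(P[...,1]>-.02)&(P[...,1]<.065)&(P[...,0]>.54)&(P[...,0]<.64)
r=P[m][:,:2];A=np.c_[2*r,np.ones(len(r))];s=np.linalg.lstsq(A,(r**2).sum(1),rcond=None)[0];print('cup',len(r),s[:2],np.sqrt(s[2]+s[0]**2+s[1]**2))
# top view base angle
c2,P2=pickle.load(open('top0.pkl','rb'))
print('top base',rect(P2,.51,.67,-.09,.14,.004,.011))
m=(P2[...,2]>.053)&(P2[...,2]<.062)&(P2[...,1]>-.02)&(P2[...,1]<.065)&(P2[...,0]>.54)&(P2[...,0]<.64)
r=P2[m][:,:2];A=np.c_[2*r,np.ones(len(r))];s=np.linalg.lstsq(A,(r**2).sum(1),rcond=None)[0];print('cup',len(r),s[:2],np.sqrt(s[2]+s[0]**2+s[1]**2))
E
```

```text
[(np.float64(0.0011035002657787461), 483.9766845703125, 9.587037086486816, 12.00656795501709, np.int32(1062)), (np.float64(0.059834933371034786), 527.3839721679688, 52.23527145385742, 15.070428848266602, np.int32(544)), (np.float64(0.06528149550788924), 537.9822998046875, 48.13855743408203, 14.436470031738281, np.int32(845))]
bar 13373 0.17601193032239829 ((482.1028137207031, 25.471324920654297), (62.7754020690918, 151.54307556152344), 0.9381616115570068)
postsz (2009, np.float64(0.0674), ((582.3531494140625, 36.841487884521484), (49.41498947143555, 157.43411254882812), 9.271427154541016))
post+ (1795, np.float64(0.0675), ((572.1849975585938, 99.68597412109375), (49.404266357421875, 29.803424835205078), 9.877824783325195))
post- (214, np.float64(0.0663), ((593.8783569335938, -34.69379806518555), (49.6112060546875, 7.293956756591797), 15.381194114685059))
base (5245, np.float64(0.0075), ((583.4027709960938, 33.35755157470703), (90.55081176757812, 175.31942749023438), 9.040143966674805))
cup 792 [0.58417109 0.02613414] 0.02776521340778773
top base (1214, np.float64(0.0078), ((589.2701416015625, 24.830322265625), (227.1804656982422, 156.2311248779297), 89.84040832519531))
cup 101 [0.58574981 0.02375757] 0.027876724983764176
```

step_arm(
  plan=[
    {"dx": -0.01,"dy": 0.15,"dz": 0,"rx": 0,"ry": 0,"rz": 0.007,"claw": 1},
    {"dx": 0,"dy": 0.3,"dz": 0,"rx": 0,"ry": 0,"rz": 0,"claw": 1},
    {"dx": 0,"dy": 0.3,"dz": 0,"rx": 0,"ry": 0,"rz": 0,"claw": 1},
    {"dx": 0,"dy": 0.2,"dz": 0,"rx": 0,"ry": 0,"rz": 0,"claw": 1},
    {"dx": 0,"dy": 0.065,"dz": 0.1,"rx": 0,"ry": 0,"rz": 0,"claw": 1},
    {"dx": 0,"dy": 0,"dz": 0.3,"rx": 0,"ry": 0,"rz": 0,"claw": 1},
    {"dx": 0,"dy": 0,"dz": 0.3,"rx": 0,"ry": 0,"rz": 0,"claw": 1},
    {"dx": 0,"dy": 0,"dz": 0.1,"rx": 0,"ry": 0,"rz": 0,"claw": 1},
    {"dx": 0,"dy": 0,"dz": 0,"rx": 0,"ry": 0,"rz": 0,"claw": 1},
  ],
)

```text
time_s: 6.65
ee_pos: [0.5839, 0.0268, 0.0991]
eef_rot: [-3.139, -0.001, 1.739]
force: [0.4, -0.5, -2.9]
grip_width: 0.0399
grip_force: 30.0
```

```bash
python3 - <<'E'
from h import *
o=telemetry.get_obs();print(o['time_s'],o['ee_pos'],np.degrees(o['eef_rot']),o['force'])
c=shot('wrist');P=cloud(c);save('w4.png',c['img']);pickle.dump((c,P),open('w4.pkl','wb'))
zt=o['ee_pos'][2]-.0044
print(hole(c,zt,(.584,.026)))
q=P[(abs(P[...,2]-zt)<.006)&(P[...,0]>.53)&(P[...,0]<.64)&(P[...,1]>.07)&(P[...,1]<.15)]
r=cv2.minAreaRect(q[:,:2].astype(np.float32)*1000);print('bar end',len(q),np.median(q[:,2]),r)
E
```

```text
6.65 [0.58392257 0.0268297  0.09914144] [-1.79839989e+02 -3.00684654e-02  9.96446036e+01] [ 0.3658535  -0.5353172  -2.86828125]
[(np.float64(0.0007524158455208599), 583.2711791992188, 25.813051223754883, 11.819231986999512, np.int32(898))]
bar end 5786 0.09446071719431015 ((572.3386840820312, 90.53697204589844), (40.17366409301758, 47.74141311645508), 9.801802635192871)
```

View pics/w4.png

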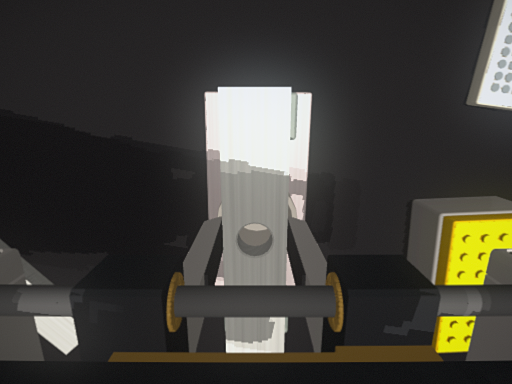

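The bar is over the fixture with its bore at (255,237), about 1 mm from the cup axis. Lowering it gently.

step_arm(
  plan=[
    {"dx": 0,"dy": 0.01,"dz": 0.02,"rx": 0,"ry": 0,"rz": 0.005,"claw": 1},
    {"dx": 0,"dy": 0,"dz": 0.03,"rx": 0,"ry": 0,"rz": 0,"claw": 1},
    {"dx": 0,"dy": 0,"dz": 0.02,"rx": 0,"ry": 0,"rz": 0,"claw": 1},
    {"dx": 0,"dy": 0,"dz": 0.01,"rx": 0,"ry": 0,"rz": 0,"claw": 1},
    {"dx": 0,"dy": 0,"dz": 0.01,"rx": 0,"ry": 0,"rz": 0,"claw": 1},
    {"dx": 0,"dy": 0,"dz": 0.005,"rx": 0,"ry": 0,"rz": 0,"claw": 1},
    {"dx": 0,"dy": 0,"dz": 0.005,"rx": 0,"ry": 0,"rz": 0,"claw": 1},
    {"dx": 0,"dy": 0,"dz": 0,"rx": 0,"ry": 0,"rz": 0,"claw": 1},
  ],
)

```text
time_s: 7.5
ee_pos: [0.586, 0.0271, 0.0903]
eef_rot: [-3.142, -0.0, 1.73]
force: [0.3, 0.3, -2.9]
grip_width: 0.0399
grip_force: 30.0
```

step_arm(
  plan=[
    {"dx": 0,"dy": 0,"dz": 0.005,"rx": 0,"ry": 0,"rz": 0,"claw": 1},
    {"dx": 0,"dy": 0,"dz": 0.005,"rx": 0,"ry": 0,"rz": 0,"claw": 1},
    {"dx": 0,"dy": 0,"dz": 0.005,"rx": 0,"ry": 0,"rz": 0,"claw": 1},
    {"dx": 0,"dy": 0,"dz": 0,"rx": 0,"ry": 0,"rz": 0,"claw": 1},
    {"dx": 0,"dy": 0,"dz": 0,"rx": 0,"ry": 0,"rz": 0,"claw": 1},
  ],
)

```text
time_s: 8.0
ee_pos: [0.5859, 0.0271, 0.0888]
eef_rot: [-3.142, -0.0, 1.73]
force: [-0.1, -0.1, -3.2]
grip_width: 0.0399
grip_force: 30.0
```

```bash
python3 - <<'E'
from h import *
for i in range(3):
    o=telemetry.get_obs();print(o['time_s'],o['ee_pos'],np.degrees(o['eef_rot']),o['force'])
c=shot('wrist');P=cloud(c);pickle.dump((c,P),open('w5.pkl','wb'))
print(hole(c,.0845,(.584,.026)), telemetry.get_obs()['ee_pos'])
E
```

```text
8.0 [0.5859392  0.02705285 0.0887828 ] [-1.79998250e+02 -3.02017473e-04  9.91427598e+01] [-0.10734392 -0.05303556 -3.24929154]
8.0 [0.5859392  0.02705285 0.0887828 ] [-1.79998250e+02 -3.02017473e-04  9.91427598e+01] [-0.10734392 -0.05303556 -3.24929154]
8.0 [0.5859392  0.02705285 0.0887828 ] [-1.79998250e+02 -3.02017473e-04  9.91427598e+01] [-0.10734392 -0.05303556 -3.24929154]
[(np.float64(0.0013045543259885151), 585.2994384765625, 26.115419387817383, 11.741004943847656, np.int32(762))] [0.58595552 0.02704256 0.08880852]
```

step_arm(
  plan=[
    {"dx": 0,"dy": -0.006,"dz": 0.003,"rx": 0,"ry": 0,"rz": 0,"claw": 1},
    {"dx": 0,"dy": 0,"dz": 0.004,"rx": 0,"ry": 0,"rz": 0,"claw": 1},
    {"dx": 0,"dy": 0,"dz": 0,"rx": 0,"ry": 0,"rz": 0,"claw": 1},
    {"dx": 0,"dy": 0,"dz": 0,"rx": 0,"ry": 0,"rz": 0,"claw": 1},
  ],
)

```text
time_s: 8.45
ee_pos: [0.5853, 0.0269, 0.0884]
eef_rot: [-3.142, 0.0, 1.73]
force: [-4.2, -0.4, 4.4]
grip_width: 0.0399
grip_force: 30.0
```

Contact with the posts. Releasing and rising.

step_arm(
  plan=[
    {"dx": 0,"dy": 0,"dz": 0,"rx": 0,"ry": 0,"rz": 0,"claw": 0.45},
    {"dx": 0,"dy": 0,"dz": 0,"rx": 0,"ry": 0,"rz": 0,"claw": 0.3},
    {"dx": 0,"dy": 0,"dz": 0,"rx": 0,"ry": 0,"rz": 0,"claw": 0.3},
    {"dx": 0,"dy": 0,"dz": 0,"rx": 0,"ry": 0,"rz": 0,"claw": 0.3},
    {"dx": 0,"dy": 0,"dz": 0,"rx": 0,"ry": 0,"rz": 0,"claw": 0.3},
    {"dx": 0,"dy": 0,"dz": -0.1,"rx": 0,"ry": 0,"rz": 0,"claw": 0.3},
    {"dx": 0,"dy": 0,"dz": -0.2,"rx": 0,"ry": 0,"rz": 0,"claw": 0.3},
    {"dx": 0,"dy": 0,"dz": -0.4,"rx": 0,"ry": 0,"rz": 0,"claw": 0.3},
    {"dx": 0,"dy": 0,"dz": -0.4,"rx": 0,"ry": 0,"rz": 0,"claw": 0.3},
    {"dx": 0,"dy": 0,"dz": -0.4,"rx": 0,"ry": 0,"rz": 0,"claw": 0.3},
  ],
)

```text
time_s: 9.45
ee_pos: [0.5851, 0.027, 0.2406]
eef_rot: [3.141, 0.0, 1.73]
force: [-1.0, 0.7, -0.3]
grip_width: 0.0659
grip_force: 0.0
```

```bash
python3 - <<'E'
from h import *
o=telemetry.get_obs();print(o['time_s'],o['ee_pos'],np.degrees(o['eef_rot']),o['grip_width'])
c=shot('wrist');P=cloud(c);save('w6.png',c['img']);pickle.dump((c,P),open('w6.pkl','wb'))
print(hole(c,.084,(.584,.026)))
q=rect(P,.5,.68,-.1,.15,.08,.092);print(q)
E
```

```text
9.45 [0.5850869  0.02696443 0.24057509] [1.79968746e+02 6.90971744e-03 9.91453938e+01] 0.06588777807437807
[(np.float64(0.0023496519739439935), 584.49169921875, 23.70237159729004, 11.5203218460083, np.int32(84)), (np.float64(0.20808236009533732), 395.7763671875, -62.713768005371094, 8.293993949890137, np.int32(132)), (np.float64(0.2519663100725719), 365.4963073730469, 151.47174072265625, 8.65848159790039, np.int32(237))]
(5267, np.float64(0.0836), ((584.7073974609375, 25.69525909423828), (40.03827667236328, 178.98980712890625), 9.249117851257324))
```

View pics/w6.png

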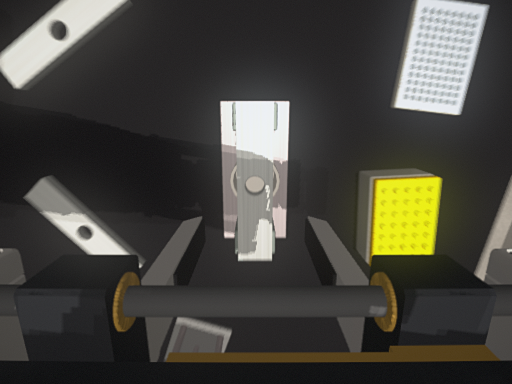

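The bar lies squarely on the posts. Its bore shows over the cup at (255,184), with its centre measured within 1 mm of the cup and the yaw within 0.2°. Next, the probe.

step_arm(
  plan=[
    {"dx": -0.2,"dy": -0.06,"dz": -0.1,"rx": 0,"ry": 0,"rz": 0,"claw": 0.2},
    {"dx": -0.4,"dy": -0.13,"dz": -0.1,"rx": 0,"ry": 0,"rz": 0,"claw": 0.2},
    {"dx": -0.45,"dy": -0.145,"dz": 0,"rx": 0,"ry": 0,"rz": 0,"claw": 0.2},
    {"dx": -0.45,"dy": -0.145,"dz": 0,"rx": 0,"ry": 0,"rz": 0,"claw": 0.2},
    {"dx": -0.45,"dy": -0.145,"dz": 0,"rx": 0,"ry": 0,"rz": 0,"claw": 0.2},
    {"dx": -0.45,"dy": -0.145,"dz": 0,"rx": 0,"ry": 0,"rz": 0,"claw": 0.2},
    {"dx": -0.44,"dy": -0.14,"dz": 0,"rx": 0,"ry": 0,"rz": 0.04,"claw": 0.2},
    {"dx": 0,"dy": 0,"dz": 0,"rx": 0,"ry": 0,"rz": 0.085,"claw": 0.2},
    {"dx": 0,"dy": 0,"dz": 0,"rx": 0,"ry": 0,"rz": 0.085,"claw": 0.2},
    {"dx": 0,"dy": 0,"dz": 0,"rx": 0,"ry": 0,"rz": 0,"claw": 0.2},
  ],
)

```text
time_s: 10.5
ee_pos: [0.5405, -0.2682, 0.2585]
eef_rot: [3.141, 0.0, 1.398]
force: [-0.8, -0.6, -0.0]
grip_width: 0.0756
grip_force: 0.0
```

```bash
python3 - <<'E'
from h import *
o=telemetry.get_obs();print(o['time_s'],o['ee_pos'],np.degrees(o['eef_rot']),o['qpos'].round(2))
c=shot('wrist');P=cloud(c);save('w7.png',c['img']);pickle.dump((c,P),open('w7.pkl','wb'))
print('head',rect(P,.5,.58,-.31,-.23,.148,.162));print('plate',rect(P,.46,.62,-.34,-.19,.098,.112))
E
```

```text
10.5 [ 0.54050324 -0.26819394  0.25850402] [1.79979663e+02 5.21727595e-03 8.00872352e+01] [-0.52  0.4   1.31  0.    1.44 -0.35]
head (621, np.float64(0.1548), ((537.1444091796875, -268.3341064453125), (23.711530685424805, 23.10099983215332), 80.31819915771484))
plate (4254, np.float64(0.1047), ((538.0184936523438, -269.0919494628906), (80.62068176269531, 80.04891204833984), 80.5299301147461))
```

View pics/w7.png

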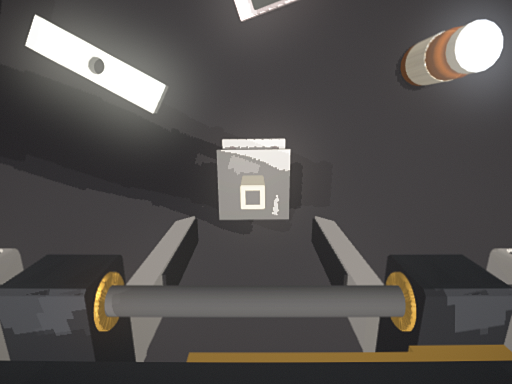

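The probe head is at (252,193) on the stand plate, aligned with the jaws and about 3 mm off along the closing line. Descending to the head and gripping it.

step_arm(
  plan=[
    {"dx": -0.006,"dy": -0.026,"dz": 0.2,"rx": 0,"ry": 0,"rz": -0.003,"claw": 0.2},
    {"dx": 0,"dy": 0,"dz": 0.35,"rx": 0,"ry": 0,"rz": 0,"claw": 0.2},
    {"dx": 0,"dy": 0,"dz": 0.35,"rx": 0,"ry": 0,"rz": 0,"claw": 0.2},
    {"dx": 0,"dy": 0,"dz": 0.25,"rx": 0,"ry": 0,"rz": 0,"claw": 0.2},
    {"dx": 0,"dy": 0,"dz": 0.115,"rx": 0,"ry": 0,"rz": 0,"claw": 0.2},
    {"dx": 0,"dy": 0,"dz": 0,"rx": 0,"ry": 0,"rz": 0,"claw": 0.2},
    {"dx": 0,"dy": 0,"dz": 0,"rx": 0,"ry": 0,"rz": 0,"claw": 0.2},
  ],
)

```text
time_s: 11.25
ee_pos: [0.5386, -0.2682, 0.133]
eef_rot: [3.14, 0.001, 1.407]
force: [-0.9, -0.5, 0.3]
grip_width: 0.0751
grip_force: 0.0
```

step_arm(
  plan=[
    {"dx": 0,"dy": 0,"dz": 0,"rx": 0,"ry": 0,"rz": 0,"claw": 0.5},
    {"dx": 0,"dy": 0,"dz": 0,"rx": 0,"ry": 0,"rz": 0,"claw": 0.65},
    {"dx": 0,"dy": 0,"dz": 0,"rx": 0,"ry": 0,"rz": 0,"claw": 0.7},
    {"dx": 0,"dy": 0,"dz": 0,"rx": 0,"ry": 0,"rz": 0,"claw": 0.75},
    {"dx": 0,"dy": 0,"dz": 0,"rx": 0,"ry": 0,"rz": 0,"claw": 1},
    {"dx": 0,"dy": 0,"dz": 0,"rx": 0,"ry": 0,"rz": 0,"claw": 1},
    {"dx": 0,"dy": 0,"dz": 0,"rx": 0,"ry": 0,"rz": 0,"claw": 1},
    {"dx": 0,"dy": 0,"dz": 0,"rx": 0,"ry": 0,"rz": 0,"claw": 1},
    {"dx": 0,"dy": 0,"dz": 0,"rx": 0,"ry": 0,"rz": 0,"claw": 1},
  ],
  grip_force=30,
)

```text
time_s: 12.15
ee_pos: [0.538, -0.268, 0.1316]
eef_rot: [-3.142, -0.0, 1.405]
force: [-0.1, -0.6, -0.1]
grip_width: 0.0238
grip_force: 30.0
```

step_arm(
  plan=[
    {"dx": 0,"dy": 0,"dz": -0.05,"rx": 0,"ry": 0,"rz": 0,"claw": 1},
    {"dx": 0,"dy": 0,"dz": -0.1,"rx": 0,"ry": 0,"rz": 0,"claw": 1},
    {"dx": 0,"dy": 0,"dz": -0.15,"rx": 0,"ry": 0,"rz": 0,"claw": 1},
    {"dx": 0,"dy": 0,"dz": -0.2,"rx": 0,"ry": 0,"rz": 0,"claw": 1},
    {"dx": 0,"dy": 0,"dz": -0.25,"rx": 0,"ry": 0,"rz": 0,"claw": 1},
    {"dx": 0,"dy": 0,"dz": -0.25,"rx": 0,"ry": 0,"rz": 0,"claw": 1},
    {"dx": 0,"dy": 0,"dz": -0.15,"rx": 0,"ry": 0,"rz": 0,"claw": 1},
    {"dx": 0,"dy": 0,"dz": -0.1,"rx": 0,"ry": 0,"rz": 0,"claw": 1},
    {"dx": 0,"dy": 0,"dz": 0,"rx": 0,"ry": 0,"rz": 0,"claw": 1},
  ],
)

```text
time_s: 13.05
ee_pos: [0.5383, -0.2682, 0.2585]
eef_rot: [3.139, 0.001, 1.405]
force: [0.7, -0.0, -1.0]
grip_width: 0.0238
grip_force: 30.0
```

```bash
python3 - <<'E'
from h import *
o=telemetry.get_obs();print(o['time_s'],o['ee_pos'],np.degrees(o['eef_rot']),o['qpos'].round(2),o['grip_width'])
c=shot('wrist');P=cloud(c);save('w8.png',c['img']);pickle.dump((c,P),open('w8.pkl','wb'))
E
```

```text
13.05 [ 0.53826896 -0.26820664  0.25851213] [1.79855680e+02 5.19624453e-02 8.05140337e+01] [-0.52  0.39  1.32  0.    1.43 -0.36] 0.0238404554900282
```

View pics/w8.png

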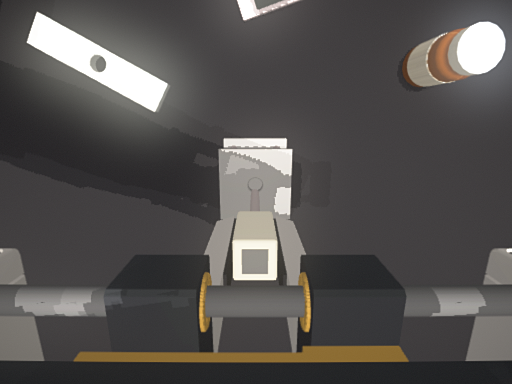

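The probe is out, upright in the jaws: head at (255,257), rod running to (255,187) above the stand hole at (255,184). Carrying it to the bore.

step_arm(
  plan=[
    {"dx": 0.15,"dy": 0,"dz": 0,"rx": 0,"ry": 0,"rz": 0,"claw": 1},
    {"dx": 0.3,"dy": 0,"dz": 0,"rx": 0,"ry": 0,"rz": 0,"claw": 1},
    {"dx": 0.4,"dy": 0,"dz": 0,"rx": 0,"ry": 0,"rz": 0,"claw": 1},
    {"dx": 0.4,"dy": 0,"dz": 0,"rx": 0,"ry": 0,"rz": 0,"claw": 1},
    {"dx": 0.4,"dy": 0,"dz": 0,"rx": 0,"ry": 0,"rz": 0,"claw": 1},
    {"dx": 0.4,"dy": 0,"dz": 0,"rx": 0,"ry": 0,"rz": 0,"claw": 1},
    {"dx": 0.4,"dy": 0,"dz": 0,"rx": 0,"ry": 0,"rz": 0,"claw": 1},
    {"dx": 0.3,"dy": 0,"dz": 0,"rx": 0,"ry": 0,"rz": 0,"claw": 1},
    {"dx": 0.15,"dy": -0.024,"dz": 0,"rx": 0,"ry": 0,"rz": 0,"claw": 1},
    {"dx": 0.08,"dy": 0,"dz": 0,"rx": 0,"ry": 0,"rz": 0,"claw": 1},
  ],
)

```text
time_s: 14.1
ee_pos: [0.5843, 0.0277, 0.256]
eef_rot: [-3.14, 0.0, 1.407]
force: [-0.1, -1.1, -0.9]
grip_width: 0.024
grip_force: 30.0
```

step_arm(
  plan=[
    {"dx": 0,"dy": 0,"dz": 0,"rx": 0,"ry": 0,"rz": -0.05,"claw": 1},
    {"dx": 0,"dy": 0,"dz": 0,"rx": 0,"ry": 0,"rz": -0.06,"claw": 1},
    {"dx": 0,"dy": 0,"dz": 0,"rx": 0,"ry": 0,"rz": -0.06,"claw": 1},
    {"dx": 0,"dy": 0,"dz": 0,"rx": 0,"ry": 0,"rz": -0.037,"claw": 1},
    {"dx": 0,"dy": 0,"dz": 0,"rx": 0,"ry": 0,"rz": 0,"claw": 1},
    {"dx": 0,"dy": 0,"dz": 0,"rx": 0,"ry": 0,"rz": 0,"claw": 1},
  ],
)

```text
time_s: 14.7
ee_pos: [0.5846, 0.0257, 0.2565]
eef_rot: [-3.141, 0.0, 1.728]
force: [0.3, -0.4, -0.6]
grip_width: 0.0237
grip_force: 30.0
```

```bash
python3 - <<'E'
from h import *
o=telemetry.get_obs();print(o['time_s'],o['ee_pos'],np.degrees(o['eef_rot']),o['grip_width'])
c=shot('wrist');P=cloud(c);save('w9.png',cv2.resize(c['img'][120:300,150:360],None,fx=3,fy=3));pickle.dump((c,P),open('w9.pkl','wb'))
print(rect(P,.5,.68,.05,.15,.08,.088))
T=Twt(o)
d=np.array([584.7,25.7,84])/1000
print('expect bore px',proj(c,[d]),'tip px',proj(c,[(T@[-.00045,0,.1216,1])[:3]]))
for n in('top','scene'):
    c=shot(n);save(n+'9.png',c['img']);pickle.dump((c,cloud(c)),open(n+'9.pkl','wb'))
E
```

```text
14.7 [0.58464003 0.02565743 0.25646371] [-1.79986870e+02  5.44142894e-03  9.89885208e+01] 0.023730822704091728
(2097, np.float64(0.0837), ((575.5543212890625, 81.15230560302734), (40.13567352294922, 67.79500579833984), 8.934313774108887))
expect bore px [[255.24234255 180.86157727]] tip px [[255.20695698 192.01195871]]
```

View pics/w9.png

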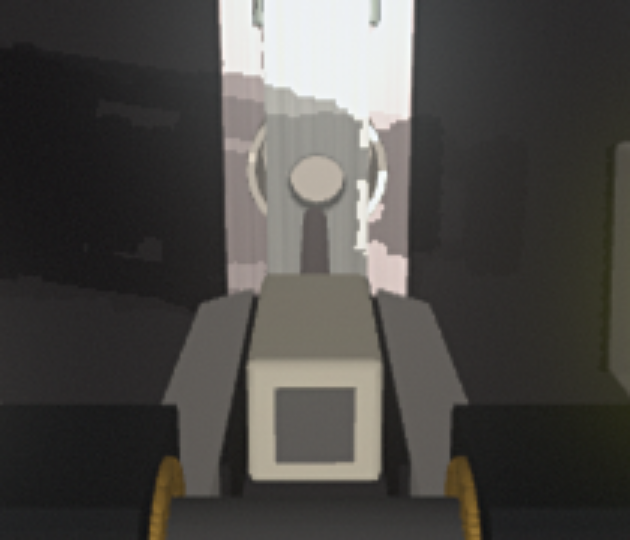

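In this close view the rod axis (x≈315) and the bore centre (317,180) line up laterally. I'll descend to just above the bar and check the centring.

step_arm(
  plan=[
    {"dx": 0.004,"dy": 0.005,"dz": 0.05,"rx": 0,"ry": 0,"rz": 0,"claw": 1},
    {"dx": 0,"dy": 0,"dz": 0.1,"rx": 0,"ry": 0,"rz": 0,"claw": 1},
    {"dx": 0,"dy": 0,"dz": 0.12,"rx": 0,"ry": 0,"rz": 0,"claw": 1},
    {"dx": 0,"dy": 0,"dz": 0.1,"rx": 0,"ry": 0,"rz": 0,"claw": 1},
    {"dx": 0,"dy": 0,"dz": 0.06,"rx": 0,"ry": 0,"rz": 0,"claw": 1},
    {"dx": 0,"dy": 0,"dz": 0,"rx": 0,"ry": 0,"rz": 0,"claw": 1},
    {"dx": 0,"dy": 0,"dz": 0,"rx": 0,"ry": 0,"rz": 0,"claw": 1},
    {"dx": 0,"dy": 0,"dz": 0,"rx": 0,"ry": 0,"rz": 0,"claw": 1},
  ],
)

```text
time_s: 15.65
ee_pos: [0.5854, 0.0268, 0.2141]
eef_rot: [3.141, 0.0, 1.73]
force: [0.0, 0.6, -1.0]
grip_width: 0.0242
grip_force: 30.0
```

```bash
python3 - <<'E'
from h import *
o=telemetry.get_obs();print(o['time_s'],o['ee_pos'],np.degrees(o['eef_rot']),o['force'])
c=shot('wrist');P=cloud(c);pickle.dump((c,P),open('w10.pkl','wb'))
T=Twt(o);print('rod',(T@[-.00045,0,.1216,1])[:3])
A=[584.7,25.7,84]
th=np.linspace(0,6.28,60)
im=cv2.resize(c['img'][130:250,190:320],None,fx=4,fy=4,interpolation=cv2.INTER_CUBIC)
def draw(X,col):
    p=(proj(c,X)-[190,130]+.5)*4;cv2.polylines(im,[p.astype(int)],True,col,1)
draw(np.c_[.5847+.011*np.cos(th),.0257+.011*np.sin(th),0*th+.084],(255,0,0))
Z=T[:3,:3]
draw([(T@[-.00045+.004*np.cos(a),.004*np.sin(a),.1216,1])[:3] for a in th],(0,255,0))
sc=shot('scene');p=proj(sc,[[.5847,.0257,.084]])[0].astype(int)
im2=cv2.resize(sc['img'][p[1]-35:p[1]+25,p[0]-20:p[0]+20],None,fx=8,fy=8,interpolation=cv2.INTER_CUBIC)
W=np.zeros((480,im.shape[1]+320-60,3),np.uint8);W[:,:im.shape[1]]=im;W[:,im.shape[1]:]=im2[:,:260]
save('w10.png',W);print(W.shape)
E
```

```text
15.65 [0.58535114 0.02675792 0.21411419] [1.79952501e+02 7.05806304e-03 9.91450408e+01] [ 0.01368078  0.56460472 -0.96645464]
rod [0.58552457 0.02631487 0.09251429]
(480, 780, 3)
```

View pics/w10.png

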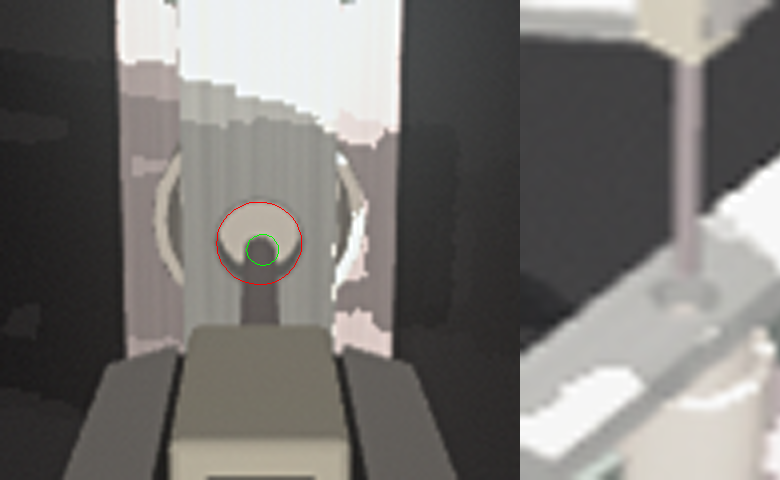

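The rod tip (260,250) is centred over the bore ring (259,243), within about 0.6 mm. Lowering it straight down.

step_arm(
  plan=[
    {"dx": -0.005,"dy": 0,"dz": 0.04,"rx": 0,"ry": 0,"rz": 0,"claw": 1},
    {"dx": 0,"dy": 0,"dz": 0.08,"rx": 0,"ry": 0,"rz": 0,"claw": 1},
    {"dx": 0,"dy": 0,"dz": 0.1,"rx": 0,"ry": 0,"rz": 0,"claw": 1},
    {"dx": 0,"dy": 0,"dz": 0.1,"rx": 0,"ry": 0,"rz": 0,"claw": 1},
    {"dx": 0,"dy": 0,"dz": 0.1,"rx": 0,"ry": 0,"rz": 0,"claw": 1},
    {"dx": 0,"dy": 0,"dz": 0.1,"rx": 0,"ry": 0,"rz": 0,"claw": 1},
    {"dx": 0,"dy": 0,"dz": 0.1,"rx": 0,"ry": 0,"rz": 0,"claw": 1},
    {"dx": 0,"dy": 0,"dz": 0.06,"rx": 0,"ry": 0,"rz": 0,"claw": 1},
    {"dx": 0,"dy": 0,"dz": 0,"rx": 0,"ry": 0,"rz": 0,"claw": 1},
    {"dx": 0,"dy": 0,"dz": 0,"rx": 0,"ry": 0,"rz": 0,"claw": 1},
  ],
)

```text
time_s: 16.75
ee_pos: [0.5854, 0.0262, 0.1458]
eef_rot: [3.141, 0.0, 1.73]
force: [0.3, -0.2, -1.3]
grip_width: 0.0239
grip_force: 30.0
```

```bash
python3 - <<'E'
from h import *
o=telemetry.get_obs();print(o['time_s'],o['ee_pos'],np.degrees(o['eef_rot']),o['force'],o['joint_vel'].round(3))
T=Twt(o);print('rod',(T@[-.00045,0,.1216,1])[:3])
c=shot('wrist');P=cloud(c);print(rect(P,.5,.68,-.1,.15,.08,.0875))
q=P[(P[...,2]>.08)&(P[...,2]<.0875)&(P[...,1]>.07)&(P[...,1]<.15)&(P[...,0]>.5)&(P[...,0]<.65)];print(len(q),cv2.minAreaRect(q[:,:2].astype(np.float32)*1000))
im=cv2.resize(c['img'][110:230,190:320],None,fx=4,fy=4,interpolation=cv2.INTER_CUBIC)
th=np.linspace(0,6.28,60)
for r,x,col in((.011,(.5847,.0257),(255,0,0)),(.004,(T@[-.00045,0,.0616,1])[:2],(0,255,0))):
    p=(proj(c,np.c_[x[0]+r*np.cos(th),x[1]+r*np.sin(th),0*th+.084])-[190,110]+.5)*4;cv2.polylines(im,[p.astype(int)],True,col,1)
save('w11.png',im)
E
```

```text
16.75 [0.58537926 0.02623723 0.14581948] [1.79981725e+02 2.20792233e-03 9.91453202e+01] [ 0.2713872  -0.19380616 -1.28545426] [-0.    -0.008 -0.007  0.002  0.002 -0.   ]
rod [0.58548982 0.02579449 0.0242195 ]
(6144, np.float64(0.0837), ((583.1493530273438, 36.32113265991211), (40.16252517700195, 157.97816467285156), 9.317855834960938))
3242 ((574.14892578125, 90.88064575195312), (40.004703521728516, 47.34914779663086), 8.927507400512695)
```

View pics/w11.png

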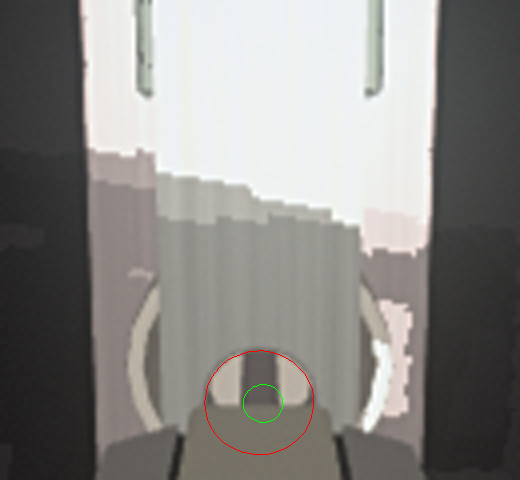

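The rod (x≈260) is centred in the bore ring (205 to 313), the bar hasn't moved, and the posts show evenly on both sides. The tip is at about z = 24 mm, between the cup floor (13) and mid-height (35.5). Settling briefly, then handing in.

step_arm(
  plan=[
    {"dx": 0,"dy": 0,"dz": 0,"rx": 0,"ry": 0,"rz": 0,"claw": 1},
    {"dx": 0,"dy": 0,"dz": 0,"rx": 0,"ry": 0,"rz": 0,"claw": 1},
    {"dx": 0,"dy": 0,"dz": 0,"rx": 0,"ry": 0,"rz": 0,"claw": 1},
  ],
)

```text
time_s: 17.1
ee_pos: [0.5853, 0.0263, 0.1459]
eef_rot: [3.141, 0.0, 1.73]
force: [-0.4, 0.0, -1.2]
grip_width: 0.0239
grip_force: 30.0
```

```bash
python3 -c "
from station import hand_in
print(hand_in())"
```

```text
the job is handed in; nothing more can be done
None
```

The job is handed in at 17.1 s (no verdict was returned): the left bar lies squarely on the posts with its bore within about 1 mm of the cup's centre, and the arm holds the probe still and centred in the bore, its tip about 11 mm above the cup floor.

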